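# Hold a scoopful of copper slugs ready over the crucible

### The arm

A 6-joint arm with a two-finger parallel gripper is mounted at the origin on the work surface. World frame = base frame: x ahead of the robot, y to its left, z up, the work surface at z = 0. Lengths are in m, angles in rad, forces in N, time in s.
With the tool pointing down it reaches from about 0.25 to 0.775 m from the base axis. Payload 8.9 kg.
Tool frame: the origin (TCP) lies at the very end of the fingers, on their centre line; the grasp point (between the pads) lies r.grasp_offset behind it (r.grasp_offset is the distance from the TCP to the grasp point, in m); x points along the fingers, y is the direction in which the jaws open and shut, and the axes are right-handed (so a half turn about x gives the same grasp; the last joint's range is limited). The gripper opens to 85 mm and grips with 20 to 120 N. Pads are 22 mm wide; open, the fingers measure 114 mm over their backs; the gripper's body (76 mm by 85 mm) begins 54 mm behind the grasp point. The pads swing forward as they close: fully open they stand 13 mm farther back than shut.
Start: joints at [1.134, 0.291, -0.153, 1.127, 0, 1.431], TCP at [0.154, 0.502, 0.231] pointing down, gripper open.
Joint ranges: [-2.52, 2.52], [-0.91, 1.74], [-1.3, 1.37], [-1.96, 2.02], [-1.52, 1.47], [-3.14, 3.14]. Speed limits (rad/s): [2.22, 2.22, 2.79, 3.14, 3.14, 3.14].

### API

Orientations are given as a rotation vector (axis times angle).
In Python, from rig import r, snapshot, get_calibration, look_for, masks_of, landmark_of gives the robot as it stands.
- The arm moves only by the tool jog_arm, never from a script. Its argument "plan" is a list of rows, each a list of 5 numbers: the shift along the tool's x, y, z normalised to -1 to 1, where 1 is 150 mm, then the turn about the tool's x normalised to -1 to 1, where 1 is 180 degrees, then the opening, from -1 (shut) to 1 (fully open), so that 0 is half open. In form: [[dx, dy, dz, turn, fingers], ...]. A call has 1 to 20 rows; each row is the pose to reach, as a shift and turn from the pose measured when the call began, along the tool's axes at that moment, turning the shorter way round; what a row does not reach only later rows make up. A row lasts 1/8 s, in which the tool goes at most 62.5 mm and 10.7 degrees, less where a joint would pass 70% of its speed; a pose out of reach is approached as far as the arm can. A call with a number of a shift or a turn outside -1 to 1 is refused whole. A call with a gripper value outside its range is refused whole. The fingers move at their own pace and stop on an object; "force" is the grip in N (left out, the last holds). Time passes only in rows, so rows that repeat a pose let the fingers close. It gives the time, the measured TCP pose, the force and the opening at its end, in the units of the state.
- r.get_state(): the state, without advancing time (a new reading comes with each control period).
- snapshot(name): name is "scene" or "top" or "wrist"; returns (picture, depth): 480x640x3 uint8, blue, green, red; 480x640 float32, m along the optical axis (not along the pixel's ray), 0 where there is no reading.
- get_calibration(name): a dict with "K" (3x3 intrinsics, pixels), "rvec" (rotation vector, rad) and "tvec" (3), from world to camera coordinates, as OpenCV has them; the wrist camera has in their place "hand_eye" (4x4, takes a point from camera to tool coordinates, whose origin is the TCP and whose axes are the tool frame's). Camera axes: x right, y down, z forward; pixel columns grow to the right and rows downward; lengths in m; the calibration is good to about 2 mm. A picture is of the moment at which its call begins: read the wrist's pose just before it. get_calibration takes no time and is no camera call.
- r.hand_in(): hands the job in, once; it reports no verdict.
Trained networks look in the newest picture that a camera, given by its name, has taken for a name from the list of things; names that differ only in an ending like _2 or _b are one class to them, and where a whole thing is asked for, a point or a joint stands for the part that bears it (a point fixed in the world has none). Each returns a list of dicts, best first, with "confidence" (0 to 1); they miss things now and then, are a little off and sometimes report something else, mostly with a low value. They report only what shows in the picture. A call takes as long as a camera call. They do not tell look-alikes from the thing itself.
- look_for(target, camera): "location" ([column, row] in pixels, amid what is visible of it).
- masks_of(target, camera): "pixels" (480x640 bool, what is visible of it) and "location" ([column, row] in pixels, amid what is visible of it).
- landmark_of(target, camera): "location" ([column, row] in pixels: a listed point, or the origin of a listed thing).
The state is a dict: "t": time; "joint_positions": joint angles; "qvel": joint speeds; "tau": joint torques, N m; "tool_pos": TCP position; "eef_rot": TCP orientation; "ft_force": force on the tool from outside, world axes, zero at the start; "moment": the same for the moment, N m; "finger_gap": finger opening in m.
Only numpy, scipy, OpenCV 4.12 (cv2) and the standard library are available. Lean on these libraries where they do the work, as an engineer would, in place of code of your own. Each camera call takes 0.05 s, during which the arm holds its last target.

### The job

Using the scoop and never your fingers on the metal, scoop at least three of the copper slugs out of the stock tray, leaving any others in the tray. Then bring the load over the crucible on the hotplate and keep the scoop level and still there, its pan above the crucible's mouth and a few centimetres clear of the rim, ready to be tipped when I give the word: do not tip it, the program finishes while holding the loaded scoop. Do not touch the crucible, and leave the other things on the bench where they are.

Things in the scene. Friction and masses are not known exactly. Their poses are not given: they have to be found in the camera images.
- scoop: The scoop, loose: steel pan, offset black handle, 0.10-0.17 kg. At rest x is level to the pan's open nose, y across, z up; level = z vertical. Origin: middle of the pan, underside of its floor. Pan 70 mm wide (66 inside), x -37 (closed rear wall, 26 mm high) to +40 mm (nose). Floor 2 mm thick, flat to x = 18, then sloping up 10 deg. Sides 26 mm high, 8 at the nose. Centre of mass x = -19 mm.
- scoop_pan (a point): Middle of the scoop's pan, 10 mm above the scoop's origin: a slug counts as in the pan when its centre is within 48 mm of this point.
- scoop_grip (a point): Good grip point on the scoop's handle, at x = -85, z = 66 mm in the scoop's frame. The handle is a straight bar along the scoop's x (x = -156 to -56 mm), 14 mm wide across y, 18 mm high (z = 57 to 75 mm). Grip it from above, fingers closing across y; a firm 80 N keeps the loaded pan from turning.
- scoop_nose (a point): Middle of the nose's front edge, its underside: x = 40, z = 4 mm in the scoop's frame. The edge meets a flat floor when the scoop is pitched about 12 degrees nose down; level it or tip it slightly nose up to keep the load in.
- tray: Stock tray, fixed: shallow steel tray, flat inner floor 170 (x) by 86 mm (y) at z = 3 mm; origin: middle of its underside. Walls rise to z = 31 mm and flare: ends from x = +-85 at the floor to +-99 mm at the rim, sides from y = +-43 to +-51 mm. The slugs begin on the +x half (x 14 to 67 mm); the -x half, nearer the robot, is empty: room to set the scoop down on its nose.
- tray_end (a point): Foot of the tray's +x end wall, on the floor, mid-width (x = 85, z = 3 mm in the tray's frame). Slugs pushed up to it with the scoop's nose on the floor ride over the nose; then tip the nose up against the wall to let them slide back into the pan.
- slug0: Copper slug 0 of six alike: short cylinder, 14 mm across and 14 mm long, edges chamfered 3 mm, 18 g, smooth (slides at about 17 degrees), loose on the tray's floor, standing at the start; origin at its centre. Any three or more will do.
- slug1: Copper slug 1 of six alike: short cylinder, 14 mm across and 14 mm long, edges chamfered 3 mm, 18 g, smooth (slides at about 17 degrees), loose on the tray's floor, lying at the start; origin at its centre. Any three or more will do.
- slug2: Copper slug 2 of six alike: short cylinder, 14 mm across and 14 mm long, edges chamfered 3 mm, 18 g, smooth (slides at about 17 degrees), loose on the tray's floor, standing at the start; origin at its centre. Any three or more will do.
- slug3: Copper slug 3 of six alike: short cylinder, 14 mm across and 14 mm long, edges chamfered 3 mm, 18 g, smooth (slides at about 17 degrees), loose on the tray's floor, lying at the start; origin at its centre. Any three or more will do.
- slug4: Copper slug 4 of six alike: short cylinder, 14 mm across and 14 mm long, edges chamfered 3 mm, 18 g, smooth (slides at about 17 degrees), loose on the tray's floor, standing at the start; origin at its centre. Any three or more will do.
- slug5: Copper slug 5 of six alike: short cylinder, 14 mm across and 14 mm long, edges chamfered 3 mm, 18 g, smooth (slides at about 17 degrees), loose on the tray's floor, lying at the start; origin at its centre. Any three or more will do.
- hotplate: Hotplate stirrer, fixed, 235 mm (x) by 165 mm (y); dark controls on the low front (-x), square white ceramic plate 155 mm, its middle at x = +35 mm, its top at z = 92 mm. Origin: middle of the underside. Cold.
- crucible: Dark graphite crucible standing loose on the white plate, within about 30 mm of its middle: open-topped cup, 56 mm across the rim, 38 mm at the foot, 40 mm high. Origin: centre of its foot, z up.
- crucible_mouth (a point): Centre of the crucible's mouth at rim height (132 mm above the bench).
- multimeter: Bystander: yellow hand-held multimeter lying flat, 175 x 85 x 40 mm; origin under its middle. Leave alone.
- notebook: Bystander: cream notebook lying flat, 208 x 150 x 10 mm; origin under its middle. Leave alone.
- jar: Bystander: amber jar with black cap, 48 mm across, 65 mm high; origin under its middle. Leave alone.
- blank_flange: Bystander: aluminium blank flange disc lying flat, 55 mm across, 8 mm high; origin under its middle. Leave alone.
- centring_ring: Bystander: thin steel ring lying flat, 40 mm across, 9 mm high; origin under its middle. Leave alone.
- wrench: Bystander: steel open-end wrench lying flat, 160 mm long; origin under its middle. Leave alone.
Mind the look-alikes: they are no part of the job. What is shaped like the scoop but green or red is not meant.

How it is judged:
On the way:
1. at least three slugs lie in the scoop's pan, and the scoop is in the fingers, lifted clear of the tray (50 mm or more above the tray's underside) ((distance between each of slug0, slug1, slug2 and scoop_pan below 0.048 m or distance between each of slug3, slug4, slug5 and scoop_pan below 0.048 m or ((distance between each of slug0, slug1 and scoop_pan below 0.048 m or distance between each of slug0, slug2 and scoop_pan below 0.048 m or distance between each of slug1, slug2 and scoop_pan below 0.048 m) and distance between any of slug3, slug4, slug5 and scoop_pan below 0.048 m) or (distance between any of slug0, slug1, slug2 and scoop_pan below 0.048 m and (distance between each of slug3, slug4 and scoop_pan below 0.048 m or distance between each of slug3, slug5 and scoop_pan below 0.048 m or distance between each of slug4, slug5 and scoop_pan below 0.048 m))) and z of scoop in the frame of tray above 0.05 m and contact force between the fingers and scoop above 1 N), for 0.2 s.
At the end, for the whole second after the job is handed in: Fingers hold the scoop level within 8 degrees and still, clear of hotplate and crucible, pan middle within 50 mm (level) of the crucible's axis, underside 15 to 110 mm above its rim; three or more slugs in the pan, the rest in the tray; crucible upright within 10 mm of its start ((distance between each of slug0, slug1, slug2 and scoop_pan below 0.048 m or distance between each of slug3, slug4, slug5 and scoop_pan below 0.048 m or ((distance between each of slug0, slug1 and scoop_pan below 0.048 m or distance between each of slug0, slug2 and scoop_pan below 0.048 m or distance between each of slug1, slug2 and scoop_pan below 0.048 m) and distance between any of slug3, slug4, slug5 and scoop_pan below 0.048 m) or (distance between any of slug0, slug1, slug2 and scoop_pan below 0.048 m and (distance between each of slug3, slug4 and scoop_pan below 0.048 m or distance between each of slug3, slug5 and scoop_pan below 0.048 m or distance between each of slug4, slug5 and scoop_pan below 0.048 m))) and (distance between slug0 and scoop_pan below 0.048 m or contact force between slug0 and tray above 0.02 N) and (distance between slug1 and scoop_pan below 0.048 m or contact force between slug1 and tray above 0.02 N) and (distance between slug2 and scoop_pan below 0.048 m or contact force between slug2 and tray above 0.02 N) and (distance between slug3 and scoop_pan below 0.048 m or contact force between slug3 and tray above 0.02 N) and (distance between slug4 and scoop_pan below 0.048 m or contact force between slug4 and tray above 0.02 N) and (distance between slug5 and scoop_pan below 0.048 m or contact force between slug5 and tray above 0.02 N) and angle between scoop's own z axis and vertical below 0.14 rad and linear speed of scoop below 0.02 m/s and angular speed of scoop below 0.12 rad/s and horizontal distance between scoop and crucible_mouth below 0.05 m and z of scoop in the frame of crucible_mouth between 0.015 and 0.11 m and contact force between the fingers and scoop above 1 N and contact force between scoop and hotplate below 0.1 N and contact force between scoop and crucible below 0.1 N and angle between crucible's own z axis and vertical below 0.1 rad and distance of crucible from where it was at the start of the episode below 0.01 m); the arm keeps its last pose, push and grip.
It fails at once if the fingers touch a slug (contact force between the fingers and slug0 above 0.5 N or contact force between the fingers and slug1 above 0.5 N or contact force between the fingers and slug2 above 0.5 N or contact force between the fingers and slug3 above 0.5 N or contact force between the fingers and slug4 above 0.5 N or contact force between the fingers and slug5 above 0.5 N).
It fails at once if the scoop or the arm touches the crucible (contact force between any of scoop, the arm, the fingers and crucible above 0.5 N).
It fails at once if a bystander is moved by more than 25 mm (distance of any of multimeter, notebook, jar, blank_flange, centring_ring, wrench from where it was at the start of the episode above 0.025 m).
It also fails if it takes over 51 s, if anything falls off the work surface, if the arm or the gripper's body presses on something with over 40 N, if the wrist force passes 120 N, or if a joint passes its speed limit or range.

## Working session

There is one attempt and no reset: what is moved stays moved. The work goes in short steps, Python scripts to look and compute and a tool call to move; the robot and the scene stay as the last step left them, time stands still between calls to the robot, and variables do not carry over. Pictures are saved under pics/ and viewed, and the job is handed in when it is done.

Besides the shell and the picture viewer there is one more tool, called after ">>>" as a command line: name --pt "numbers of a row" for each row, then --argument value for the rest. jog_arm: Moves the arm, as the interface text tells. Scaled input: -1 to 1 covers 150 mm each way for a shift and 180 degrees each way for a turn. Its arguments: {"type":"object","properties":{"plan":{"type":"array"},"force":{"type":"number"}},"required":["plan"]}

```bash
ls; mkdir -p pics; python3 - <<'E'
from rig import r, snapshot, get_calibration
import cv2,numpy as np
s=r.get_state(); print({k:np.round(v,3).tolist() for k,v in s.items()}, r.grasp_offset)
for n in ["scene","top"]:
    p,d=snapshot(n); cv2.imwrite(f"pics/{n}0.png",p); np.save(f"pics/{n}0.npy",d)
    c=get_calibration(n); print(n,c)
print(get_calibration("wrist"))
E
```

```text
pics
{'t': 0.0, 'joint_positions': [1.134, 0.291, -0.154, 1.127, -0.0, 1.432], 'qvel': [0.0, -0.0, 0.0, -0.002, -0.0, -0.002], 'tau': [-0.003, -53.714, 33.138, 0.016, -0.0, 0.0], 'tool_pos': [0.154, 0.501, 0.231], 'eef_rot': [0.233, 1.558, -0.235], 'ft_force': [0.286, 0.167, 0.012], 'moment': [0.004, -0.038, 0.026], 'finger_gap': 0.085} 0.0187
scene {'K': array([[531.83943478,   0.        , 315.77827957],
       [  0.        , 531.83943478, 242.55856941],
       [  0.        ,   0.        ,   1.        ]]), 'rvec': array([ 1.37217593,  2.32646819, -0.76657503]), 'tvec': array([ 0.2656983 , -0.29949754,  1.63180904])}
top {'K': array([[459.62010582,   0.        , 320.46362286],
       [  0.        , 459.62010582, 238.0402984 ],
       [  0.        ,   0.        ,   1.        ]]), 'rvec': array([ 2.00071023, -2.22827508,  0.23193711]), 'tvec': array([0.03049255, 0.53195272, 1.13124541])}
{'K': array([[345.4319988 ,   0.        , 317.91294737],
       [  0.        , 345.4319988 , 237.27612926],
       [  0.        ,   0.        ,   1.        ]]), 'hand_eye': array([[-7.33344811e-04, -3.00207731e-01,  9.53873566e-01,
        -1.43636369e-01],
       [ 9.99999694e-01, -4.79316826e-04,  6.17953983e-04,
         3.82625457e-04],
       [ 2.71693087e-04,  9.53873728e-01,  3.00207991e-01,
        -7.65948263e-02],
       [ 0.00000000e+00,  0.00000000e+00,  0.00000000e+00,
         1.00000000e+00]])}
```

View pics/scene0.png

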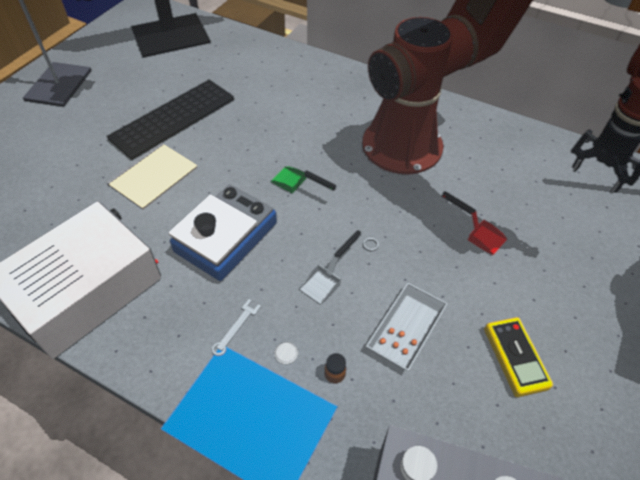

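View pics/top0.png

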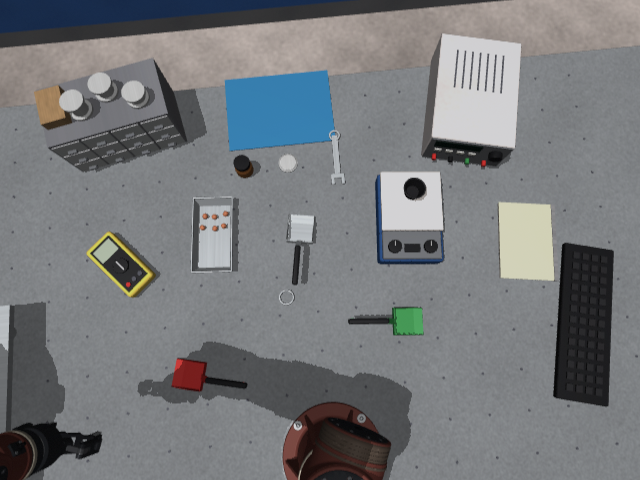

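```bash
cat > h.py <<'E'
from rig import r, snapshot, get_calibration, look_for, masks_of, landmark_of
import cv2,numpy as np
from scipy.spatial.transform import Rotation as R
def cam(n):
    c=get_calibration(n); K=c["K"]
    if n=="wrist":
        s=r.get_state(); T=np.eye(4); T[:3,:3]=R.from_rotvec(s["eef_rot"]).as_matrix(); T[:3,3]=s["tool_pos"]
        W=T@c["hand_eye"]
    else:
        A=np.eye(4); A[:3,:3]=R.from_rotvec(c["rvec"]).as_matrix(); A[:3,3]=c["tvec"]; W=np.linalg.inv(A)
    return K,W
def cloud(d,K,W):
    v,u=np.mgrid[:d.shape[0],:d.shape[1]]
    P=np.stack([(u-K[0,2])/K[0,0]*d,(v-K[1,2])/K[1,1]*d,d],-1)
    return P@W[:3,:3].T+W[:3,3]
def onplane(uv,z,K,W):
    ray=W[:3,:3]@np.array([(uv[0]-K[0,2])/K[0,0],(uv[1]-K[1,2])/K[1,1],1]); o=W[:3,3]
    return o+ray*(z-o[2])/ray[2]
def proj(P,K,W):
    p=np.linalg.inv(W)@np.append(P,1); return K[:2,:2]@(p[:2]/p[2])+K[:2,2]
E
python3 - <<'E'
from h import *
s=r.get_state(); print(R.from_rotvec(s["eef_rot"]).as_matrix().round(3))
p,d=snapshot("top"); K,W=cam("top"); C=cloud(d,K,W)
z={"scoop":0,"scoop_grip":.066,"scoop_nose":.004,"scoop_pan":.01,"tray":0,"tray_end":.003,"hotplate":0,"crucible":.092,"crucible_mouth":.132,"slug0":.01,"multimeter":0,"jar":0,"centring_ring":0}
for n in z:
    for f in landmark_of(n,"top")[:6]:
        print(n,round(f["confidence"],2),np.round(f["location"],1),onplane(f["location"],z[n],K,W).round(4))
print(d[210:280:10,208], C[220:260:20,200:230:10].round(3).tolist())
E
```

```text
[[-0.001  0.293  0.956]
 [-0.001  0.956 -0.293]
 [-1.    -0.001 -0.   ]]
scoop 0.68 [303.4 229.6] [0.5719 0.0155 0.    ]
scoop 0.62 [407.  320.3] [ 0.3017 -0.2288  0.    ]
scoop 0.58 [189.9 371.7] [0.2333 0.3401 0.    ]
scoop_grip 0.92 [375.6 320.4] [ 0.3091 -0.1394  0.066 ]
scoop_grip 0.7 [216.5 379.9] [0.2106 0.2591 0.066 ]
scoop_grip 0.59 [526.3 239.5] [ 0.4697 -0.5493  0.066 ]
scoop_grip 0.55 [297.8 255.5] [0.4911 0.0355 0.066 ]
scoop_grip 0.29 [288.6 295.8] [0.3922 0.0682 0.066 ]
scoop_nose 0.83 [421.  319.2] [ 0.3005 -0.2646  0.004 ]
scoop_nose 0.75 [174.9 371.2] [0.2388 0.3768 0.004 ]
scoop_nose 0.62 [301.  213.5] [0.6165 0.0175 0.004 ]
scoop_nose 0.44 [215.9 216.6] [0.6327 0.2486 0.004 ]
scoop_pan 0.77 [188.3 371.4] [0.235  0.3413 0.01  ]
scoop_pan 0.68 [296.  228.4] [0.5751 0.0349 0.01  ]
scoop_pan 0.49 [296.1 254.3] [0.5046 0.0414 0.01  ]
tray 0.79 [218.2 236.4] [0.5779 0.2466 0.    ]
tray 0.73 [336.1 156.1] [ 0.7729 -0.097   0.    ]
tray 0.26 [524.4 242.7] [ 0.4719 -0.5739  0.    ]
tray_end 0.75 [212.8 204.4] [0.6683 0.2552 0.003 ]
hotplate 0.64 [401.4 214.8] [ 0.5845 -0.2
[... 232 characters left out ...]
g0 0.59 [224.1 210. ] [0.6471 0.2241 0.01  ]
slug0 0.56 [205.2 213.8] [0.6419 0.2758 0.01  ]
slug0 0.54 [213.8 216. ] [0.6333 0.253  0.01  ]
slug0 0.51 [214.9 231. ] [0.5913 0.2525 0.01  ]
slug0 0.48 [222.5 226.3] [0.6021 0.2314 0.01  ]
multimeter 0.93 [124.  263.3] [0.5314 0.5015 0.    ]
jar 0.86 [246.4 171.2] [0.7553 0.1569 0.    ]
jar 0.25 [298.9 228.5] [0.5763 0.0274 0.    ]
jar 0.16 [402.4 217.8] [ 0.5758 -0.2565  0.    ]
centring_ring 0.63 [212.5 239.3] [ 0.5715  0.2624 -0.    ]
[1.2529501 1.2500525 1.2449191 1.2387234 1.2335935 1.2323065 1.201493 ] [[[0.628, 0.293, 0.002], [0.625, 0.265, 0.004], [0.623, 0.239, 0.0]], [[0.573, 0.296, -0.0], [0.57, 0.269, 0.001], [0.566, 0.241, 0.008]]]
```

```bash
python3 - <<'E'
from h import *
def rect(C,m):
    P=C[m][:,:2]; (c,wh,a)=cv2.minAreaRect((P*1000).astype(np.float32)); return np.round(c,1),np.round(wh,1),round(a,1),len(P)
for cn in ["top","scene"]:
    p,d=snapshot(cn); K,W=cam(cn); C=cloud(d,K,W)
    X,Y,Z=C[...,0],C[...,1],C[...,2]
    m=(X>.35)&(X<.57)&(Y>0)&(Y<.1)&(Z>.05)&(Z<.1); print("handle",rect(C,m),np.median(Z[m]))
    m2=(X>.52)&(X<.65)&(Y>-.03)&(Y<.09)&(Z>.012)&(Z<.04); print("panwalls",rect(C,m2))
    m3=(X>.45)&(X<.72)&(Y>.17)&(Y<.33)&(Z>.02)&(Z<.04); print("tray rim",rect(C,m3))
    m4=(X>.45)&(X<.8)&(Y>-.4)&(Y<-.12)&(Z>.115)&(Z<.15); print("crucible",rect(C,m4), C[m4].mean(0).round(4))
    m5=(X>.4)&(X<.8)&(Y>-.4)&(Y<-.12)&(Z>.085)&(Z<.1); print("plate",rect(C,m5))
    if cn=="top":
        q=p[170:300,170:330]; cv2.imwrite("pics/crop1.png",cv2.resize(q,None,fx=4.8,fy=4.5,interpolation=cv2.INTER_CUBIC))
    # bystander blobs: tall points map for path
E
```

```text
handle (array([470.6,  41.9]), array([ 14., 107.]), 79.9, 240) 0.07533030010281505
panwalls (array([567. ,  24.8]), array([70.2, 81.4]), 79.7, 101)
tray rim (array([579. , 256.8]), array([108.8, 204.9]), 85.5, 666)
crucible (array([ 692.1, -330.9]), array([ 86.1, 247.5]), 59.9, 973) [ 0.7304 -0.3468  0.1314]
plate (array([ 631.1, -276.6]), array([179.7, 352.7]), 73.0, 3624)
handle (array([475.6,  41.1]), array([ 15.8, 110.1]), 78.6, 278) 0.07319688479656739
panwalls (array([568.9,  23.3]), array([73.1, 86.4]), 80.0, 248)
tray rim (array([580.6, 255.5]), array([108.6, 207.8]), 85.7, 777)
crucible (array([ 695.7, -328.7]), array([ 83.2, 245.9]), 58.7, 1005) [ 0.7281 -0.3398  0.1307]
plate (array([ 637. , -270.7]), array([158.3, 338.5]), 83.7, 3076)
```

View pics/crop1.png

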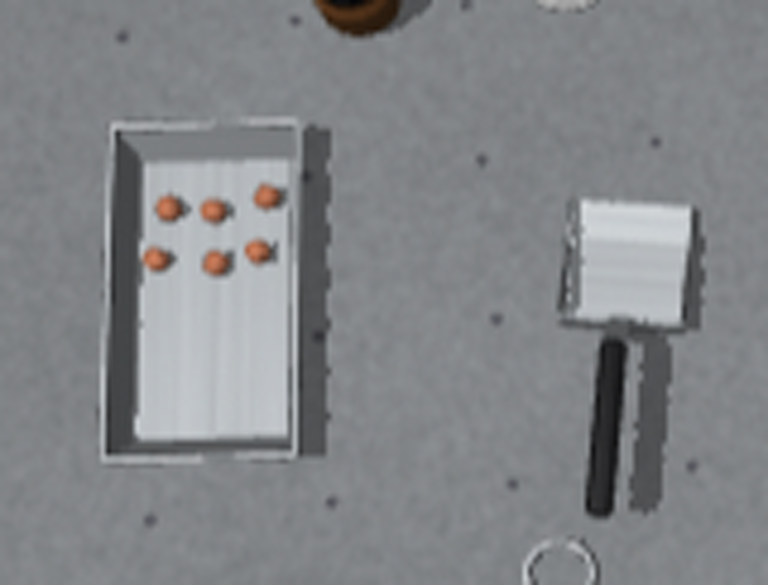

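>>> jog_arm --pt "0 -0.14 0.4 0 1" --pt "0 -0.24 0.8 0 1" --pt "0 -0.3 1 0 1"

```text
t: 1.27
tool_pos: [0.2863, 0.4135, 0.2314]
eef_rot: [0.235, 1.557, -0.235]
ft_force: [1.0, 0.8, 0.7]
finger_gap: 0.0854
```

>>> jog_arm --pt "0 -0.14 0.4 0 1" --pt "0 -0.24 0.8 0 1" --pt "0 -0.3 1 0 1"

```text
t: 1.65
tool_pos: [0.4187, 0.3245, 0.2315]
eef_rot: [0.237, 1.557, -0.237]
ft_force: [0.1, 1.1, -0.4]
finger_gap: 0.0857
```

>>> jog_arm --pt "0 -0.15 0.25 -0.035 1" --pt "0 -0.27 0.4 -0.07 1" --pt "0 -0.27 0.4 -0.07 1" --pt "0 -0.27 0.4 -0.07 1"

```text
t: 2.15
tool_pos: [0.4636, 0.2683, 0.2316]
eef_rot: [0.066, 1.569, -0.065]
ft_force: [0.4, -0.3, 0.2]
finger_gap: 0.0853
```

```bash
python3 - <<'E'
from h import *
s=r.get_state(); print(s["t"],s["tool_pos"].round(4),R.from_rotvec(s["eef_rot"]).as_matrix().round(3).tolist())
K,W=cam("wrist"); p,d=snapshot("wrist"); cv2.imwrite("pics/w1.png",p); np.savez("pics/w1.npz",d=d,K=K,W=W,p=p)
E
```

```text
2.15 [0.4636 0.2683 0.2316] [[0.001, 0.083, 0.997], [0.0, 0.997, -0.083], [-1.0, 0.0, 0.001]]
```

View pics/w1.png

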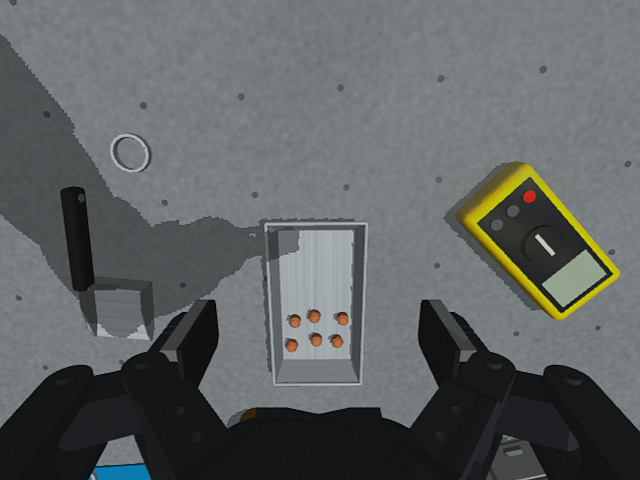

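```bash
python3 - <<'E'
from h import *
f=np.load("pics/w1.npz"); d,K,W,p=f["d"],f["K"],f["W"],f["p"]; C=cloud(d,K,W); Z=C[...,2]
def rect(m):
    P=C[m][:,:2]; (c,wh,a)=cv2.minAreaRect((P*1000).astype(np.float32)); return np.round(c,1),np.round(wh,1),round(a,2),len(P)
X,Y=C[...,0],C[...,1]
u=np.arange(640)[None,:]+0*Z; v=np.arange(480)[:,None]+0*Z
print("tray rim",rect((u>240)&(u<385)&(v>205)&(v<392)&(Z>.022)&(Z<.04)))
print("tray floor med z",np.median(Z[240:300,300:340]), "table", np.median(Z[120:180,300:400]))
print("handle",rect((u<110)&(v>170)&(v<300)&(Z>.06)&(Z<.09)), np.median(Z[200:280,78]))
print("pan",rect((u>75)&(u<165)&(v>270)&(v<345)&(Z>.012)&(Z<.04)))
hsv=cv2.cvtColor(p,cv2.COLOR_BGR2HSV)
m=((hsv[...,1]>110)&((hsv[...,0]<15))&(v>300)&(v<360)&(u>270)&(u<360)).astype(np.uint8)
n,l,st,c=cv2.connectedComponentsWithStats(m)
# tray frame
for i in range(1,n):
    if st[i,4]>30:
        P=onplane(c[i],.010,K,W); print(c[i].round(1),st[i,4],P.round(4), "zmax",Z[l==i].max().round(4))
q=p[205:395,180:380]; cv2.imwrite("pics/w1c.png",cv2.resize(q,None,fx=3,fy=3,interpolation=cv2.INTER_CUBIC))
q=p[170:360,40:180]; cv2.imwrite("pics/w1d.png",cv2.resize(q,None,fx=3,fy=3,interpolation=cv2.INTER_CUBIC))
E
```

```text
tray rim (array([579.6, 257.1]), array([108.1, 204. ]), 85.65, 3440)
tray floor med z 0.004215708754658515 table 0.0011510041631277446
handle (array([470.1,  42.9]), array([ 15.3, 104.2]), 79.46, 2465) 0.07469033863419144
pan (array([566.3,  25.2]), array([71.7, 82.9]), 79.52, 1048)
[314.  315.9] 115 [0.5999 0.2529 0.01  ] zmax 0.3751
[342.2 318.1] 114 [0.6057 0.2863 0.01  ] zmax 0.02
[294.4 320.6] 109 [0.6042 0.2289 0.01  ] zmax 0.0196
[316.1 339.2] 112 [0.6321 0.2526 0.01  ] zmax 0.0206
[336.5 340.9] 113 [0.6367 0.2774 0.01  ] zmax 0.3751
[291.5 345. ] 111 [0.6379 0.2217 0.01  ] zmax 0.0195
```

View pics/w1c.png

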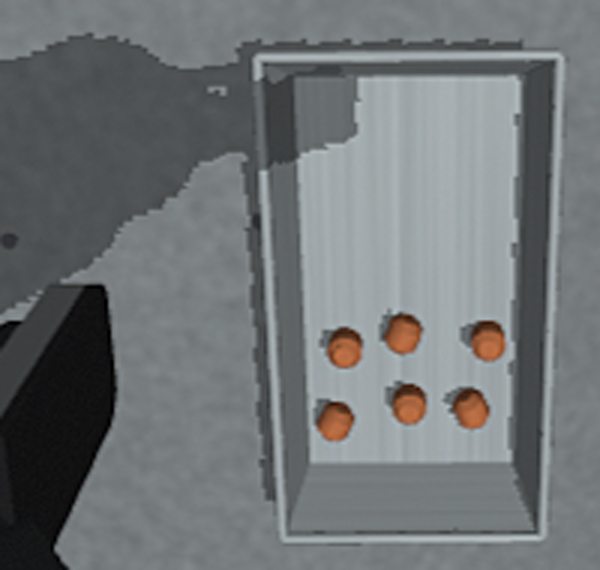

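View pics/w1d.png

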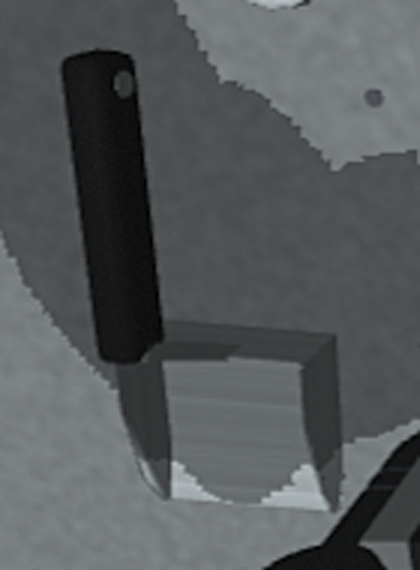

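>>> jog_arm --pt "0 -0.4 0.1 0.016 1" --pt "0.2 -0.8 0.2 0.032 1" --pt "0.4 -1 0.25 0.032 1" --pt "0.4 -1 0.25 0.032 1"

```text
t: 2.7
tool_pos: [0.4869, 0.1149, 0.1697]
eef_rot: [0.145, 1.569, -0.146]
ft_force: [-0.7, 0.0, -0.2]
finger_gap: 0.0857
```

```bash
cat >> h.py <<'E'
def go(x,y,z,yaw):
    s=r.get_state(); M=R.from_rotvec(s["eef_rot"]).as_matrix(); d=M.T@(np.array([x,y,z])-s["tool_pos"])
    cy=np.degrees(np.arctan2(M[1,2],M[0,2])); print("t",round(s["t"],2),"tcp",s["tool_pos"].round(4),"yaw",cy.round(2),"F",s["ft_force"].round(1),"gap",round(s["finger_gap"],4)); print("norm",(d/.15).round(3),"turn",((cy-yaw)/180).round(4))
E
python3 -c "
from h import *
go(.4907,.039,.0475,-10.5)"
```

```text
t 2.7 tcp [0.4869 0.1149 0.1697] yaw -10.63 F [-0.7  0.  -0.2] gap 0.0857
norm [ 0.815 -0.492  0.121] turn -0.0007
```

>>> jog_arm --pt "0.05 -0.3 0.08 0 1" --pt "0.2 -0.492 0.121 0 1" --pt "0.2 -0.492 0.121 0 1"

```text
t: 3.08
tool_pos: [0.4905, 0.0391, 0.1394]
eef_rot: [0.146, 1.57, -0.147]
ft_force: [-0.1, -0.2, 0.2]
finger_gap: 0.0853
```

```bash
python3 - <<'E'
from h import *
go(.4907,.039,.0475,-10.5)
K,W=cam("wrist"); p,d=snapshot("wrist"); cv2.imwrite("pics/w2.png",p)
C=cloud(d,K,W); X,Y,Z=C[...,0],C[...,1],C[...,2]
m=(X>.38)&(X<.56)&(Y>0)&(Y<.08)&(Z>.06)&(Z<.09)
P=C[m][:,:2]; print(cv2.minAreaRect((P*1000).astype(np.float32)),len(P),np.median(Z[m]))
E
```

```text
t 3.08 tcp [0.4905 0.0391 0.1394] yaw -10.7 F [-0.1 -0.2  0.2] gap 0.0853
norm [0.612 0.    0.004] turn -0.0011
((467.84320068359375, 42.649600982666016), (13.768754005432129, 99.45420837402344), 79.75053405761719) 3431 0.07563605804944229
```

View pics/w2.png

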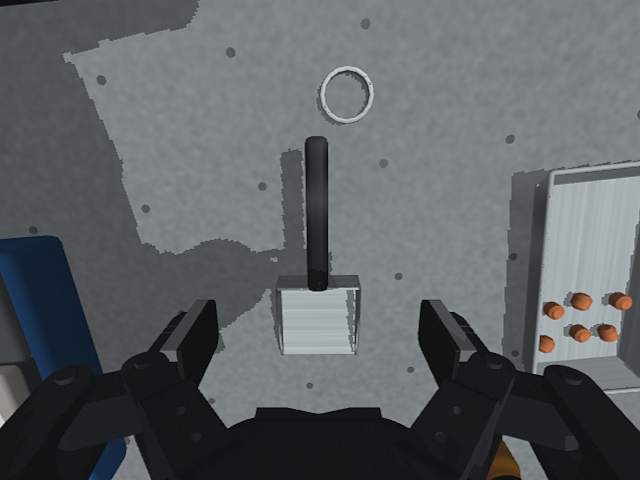

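>>> jog_arm --pt "0.3 0 -0.01 0 1" --pt "0.5 0 -0.013 0 0.3" --pt "0.605 0 -0.013 0 0" --pt "0.605 0 -0.013 0 -1" --pt "0.605 0 -0.013 0 -1" --pt "0.605 0 -0.013 0 -1" --pt "0.605 0 -0.013 0 -1" --pt "0.605 0 -0.013 0 -1" --force 80

```text
t: 4.12
tool_pos: [0.4896, 0.0409, 0.0504]
eef_rot: [0.147, 1.567, -0.145]
ft_force: [-1.6, 3.9, 7.4]
finger_gap: 0.0124
```

```bash
python3 - <<'E'
from h import *
go(.4907,.039,.0475,-10.5)
# tray-frame targets
c,s_=np.cos(np.radians(4.35)),np.sin(np.radians(4.35)); X=np.array([c,-s_]);Y=np.array([s_,c]); O=np.array([.5796,.2571])
for nx,ny in [(2,5),(24,5),(28,-4),(85,-3)]:
    for lv,dx in (("level",125),("pitch",109.4)):
        print(nx,ny,lv,(O+X*(nx-dx)/1000+Y*ny/1000).round(4))
E
```

```text
t 4.12 tcp [0.4896 0.0409 0.0504] yaw -10.63 F [-1.6  3.9  7.4] gap 0.0124
norm [ 0.019 -0.011  0.009] turn -0.0007
2 5 level [0.4573 0.2714]
2 5 pitch [0.4729 0.2702]
24 5 level [0.4793 0.2697]
24 5 pitch [0.4948 0.2686]
28 -4 level [0.4826 0.2605]
28 -4 pitch [0.4981 0.2593]
85 -3 level [0.5395 0.2571]
85 -3 pitch [0.555 0.256]
```

>>> jog_arm --pt "-0.2 0 0 0 -1" --pt "-0.5 0 0 0 -1" --pt "-0.7 0 0 0 -1" --pt "-0.7 0 0 0 -1"

```text
t: 4.62
tool_pos: [0.4914, 0.0405, 0.1578]
eef_rot: [0.147, 1.562, -0.145]
ft_force: [0.3, -0.1, -1.3]
finger_gap: 0.0125
```

```bash
python3 - <<'E'
from h import *
go(.4573,.2714,.15,-4.35)
p,d=snapshot("scene"); K,W=cam("scene"); cv2.imwrite("pics/s3.png",cv2.resize(p[150:400,200:450],None,fx=2.4,fy=2.4,interpolation=cv2.INTER_CUBIC))
C=cloud(d,K,W); np.save("pics/c3.npy",C)
p,d=snapshot("wrist"); cv2.imwrite("pics/w3.png",p)
E
```

```text
t 4.62 tcp [0.4914 0.0405 0.1578] yaw -10.65 F [ 0.3 -0.1 -1.3] gap 0.0125
norm [ 0.053  1.471 -0.508] turn -0.035
```

View pics/s3.png

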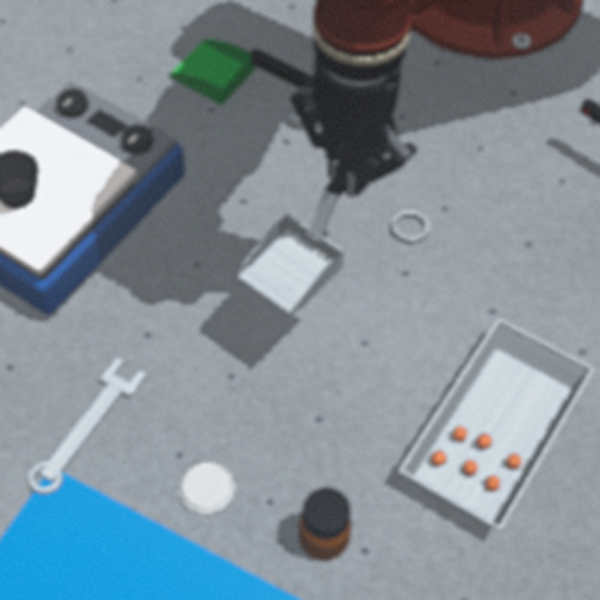

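View pics/w3.png

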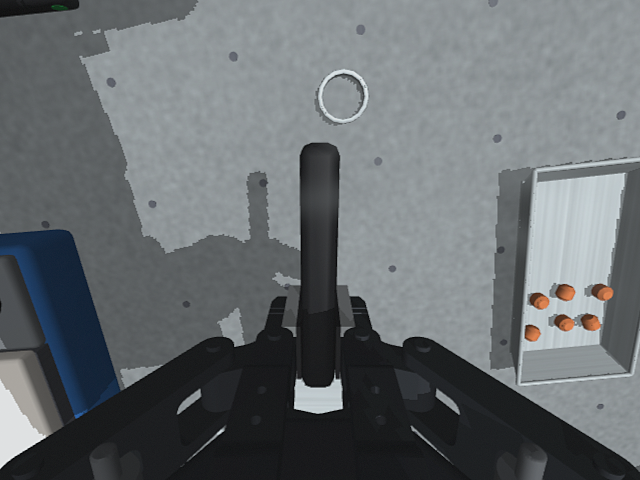

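```bash
cat >> h.py <<'E'
def pitch(save=None):
    "handle pitch (deg, + nose down) from the wrist depth, tool frame; also handle top height at grip above grasp pt"
    c=get_calibration("wrist"); p,d=snapshot("wrist")
    if save: cv2.imwrite(save,p)
    Q=cloud(d,c["K"],c["hand_eye"])
    m=(abs(Q[...,1])<.005)&(Q[...,2]<-.018)&(Q[...,2]>-.068)&(Q[...,0]>-.10)&(Q[...,0]<.01)&(p.max(-1)<110)
    z,x=Q[m][:,2],Q[m][:,0]
    if len(z)<50: print("pitch: few pts",len(z)); return
    a=np.polyfit(z,x,1)
    for _ in range(3):
        e=abs(x-np.polyval(a,z)); k=e<3*np.median(e)+1e-4; a=np.polyfit(z[k],x[k],1)
    print("pitch deg",np.degrees(np.arctan(a[0])).round(2),"top at grip x",round(a[1]*1000,1),"n",k.sum(),"tail z",(Q[(abs(Q[...,1])<.005)&(Q[...,0]<-.005)&(p.max(-1)<110)][:,2].min()*1000).round(1))
E
python3 -c "
from h import *
pitch()"
```

```text
pitch deg -0.05 top at grip x -25.2 n 3667 tail z -76.6
```

>>> jog_arm --pt "0 0.2 -0.07 0 -1" --pt "0 0.5 -0.17 -0.01 -1" --pt "0 0.8 -0.25 -0.02 -1" --pt "0 1 -0.27 -0.035 -1" --pt "0 1 -0.27 -0.035 -1"

```text
t: 5.4
tool_pos: [0.476, 0.1971, 0.1535]
eef_rot: [0.058, 1.574, -0.056]
ft_force: [0.5, -0.3, -1.0]
finger_gap: 0.0123
```

```bash
python3 -c "
from h import *
go(.4754,.270,.0760,-4.35)"
```

```text
t 5.4 tcp [0.476  0.1971 0.1535] yaw -4.17 F [ 0.5 -0.3 -1. ] gap 0.0123
norm [ 0.518  0.484 -0.037] turn 0.001
```

>>> jog_arm --pt "0 0.2 -0.02 0 -1" --pt "0 0.4 -0.04 0.001 -1" --pt "0 0.484 -0.037 0.001 -1" --pt "0.1 0.484 -0.037 0.001 -1" --pt "0.3 0.484 -0.037 0.001 -1" --pt "0.48 0.484 -0.037 0.001 -1" --pt "0.533 0.484 -0.037 0.001 -1" --pt "0.533 0.484 -0.037 0.001 -1"

```text
t: 6.4
tool_pos: [0.4751, 0.2691, 0.0732]
eef_rot: [0.061, 1.575, -0.06]
ft_force: [0.4, 0.9, -1.3]
finger_gap: 0.0127
```

>>> jog_arm --pt "0 0 0 0 -1" --pt "0 0 0 0 -1" --pt "0 0 0 0 -1" --pt "0 0 0 0 -1" --force 20

```text
t: 6.9
tool_pos: [0.4753, 0.2692, 0.0735]
eef_rot: [0.061, 1.575, -0.06]
ft_force: [-0.9, 0.7, -1.0]
finger_gap: 0.0123
```

```bash
python3 -c "
from h import *
go(.4754,.270,.0735,-4.35)
pitch('pics/w4.png')
p,d=snapshot('scene');cv2.imwrite('pics/s4.png',cv2.resize(p[200:400,300:500],None,fx=3,fy=3,interpolation=cv2.INTER_CUBIC))"
```

```text
t 6.9 tcp [0.4753 0.2692 0.0735] yaw -4.39 F [-0.9  0.7 -1. ] gap 0.0123
norm [-0.     0.005  0.   ] turn -0.0002
pitch deg -0.06 top at grip x -25.2 n 3636 tail z -76.5
```

View pics/s4.png

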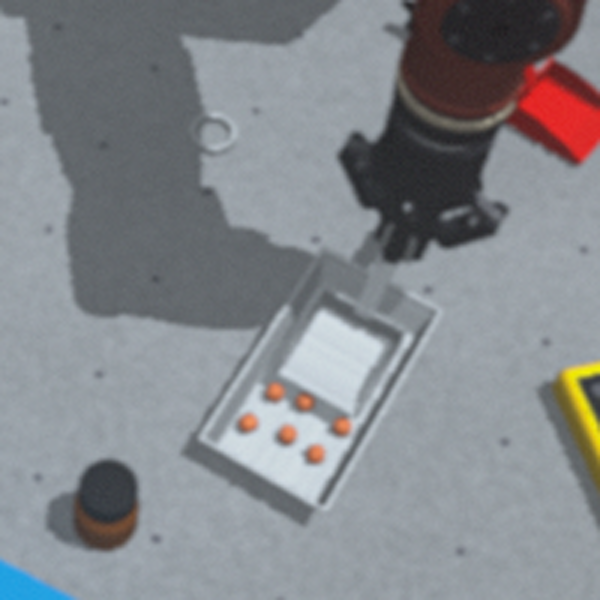

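>>> jog_arm --pt "-0.2 0 0 0 -1" --pt "-0.4 -0.01 0 0 -1" --pt "-0.4 -0.03 -0.3 0 -1" --pt "-0.4 -0.03 -0.6 0 -1" --pt "-0.4 -0.03 -0.833 0 -1" --pt "-0.4 -0.03 -0.833 0 -1" --pt "-0.2 -0.03 -0.833 0 -1" --pt "0.063 -0.03 -0.833 0 -1" --pt "0.063 -0.03 -0.833 0 -1" --force 40

```text
t: 8.12
tool_pos: [0.3491, 0.2733, 0.0629]
eef_rot: [0.059, 1.579, -0.062]
ft_force: [-0.4, -0.7, -0.9]
finger_gap: 0.0124
```

```bash
cat >> h.py <<'E'
TO=np.array([.5796,.2571]); TX=np.array([np.cos(np.radians(4.35)),-np.sin(np.radians(4.35))]); TY=np.array([-TX[1],TX[0]])
def tr():
    s=r.get_state(); d=s["tool_pos"][:2]-TO; print("t %.2f tray-frame TCP mm"%s["t"],round(d@TX*1000,1),round(d@TY*1000,1),"z",round(s["tool_pos"][2]*1000,1),"F",s["ft_force"].round(1))
E
python3 -c "
from h import *
tr(); go(.4754,.270,.0735,-4.35); pitch()
p,d=snapshot('scene');cv2.imwrite('pics/s5.png',cv2.resize(p[150:350,320:520],None,fx=3,fy=3,interpolation=cv2.INTER_CUBIC))"
```

```text
t 8.12 tray-frame TCP mm -231.0 -1.3 z 62.9 F [-0.4 -0.7 -0.9]
t 8.12 tcp [0.3491 0.2733 0.0629] yaw -4.41 F [-0.4 -0.7 -0.9] gap 0.0124
norm [-0.078  0.043  0.84 ] turn -0.0003
pitch deg -0.11 top at grip x -25.3 n 3673 tail z -76.5
```

View pics/s5.png

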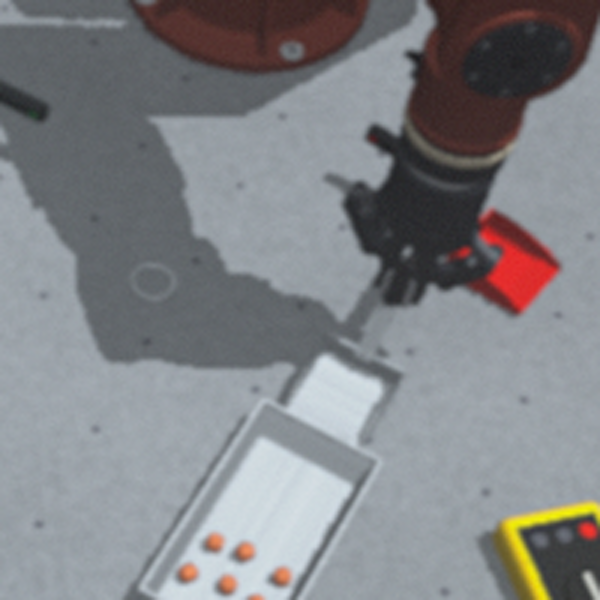

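>>> jog_arm --pt "0 0 0.07 0 -1" --pt "0 0 0.1 0 -1" --pt "-0.01 0 0.13 0 -1" --pt "-0.03 0 0.17 0 -1" --pt "-0.05 0 0.21 0 -1" --pt "-0.075 0 0.25 0 -1" --pt "-0.075 0 0.26 0 -1" --force 20

```text
t: 9.1
tool_pos: [0.3891, 0.2712, 0.0767]
eef_rot: [0.061, 1.578, -0.06]
ft_force: [-8.4, 0.9, -0.4]
finger_gap: 0.0127
```

```bash

python3 -c "
from h import *
tr(); pitch('pics/w6.png')
p,d=snapshot('scene');cv2.imwrite('pics/s6.png',cv2.resize(p[150:350,320:520],None,fx=3,fy=3,interpolation=cv2.INTER_CUBIC))"
```

```text
t 9.10 tray-frame TCP mm -191.0 -0.4 z 76.7 F [-8.4  0.9 -0.4]
pitch deg 13.51 top at grip x -24.8 n 4025 tail z -76.5
```

View pics/s6.png

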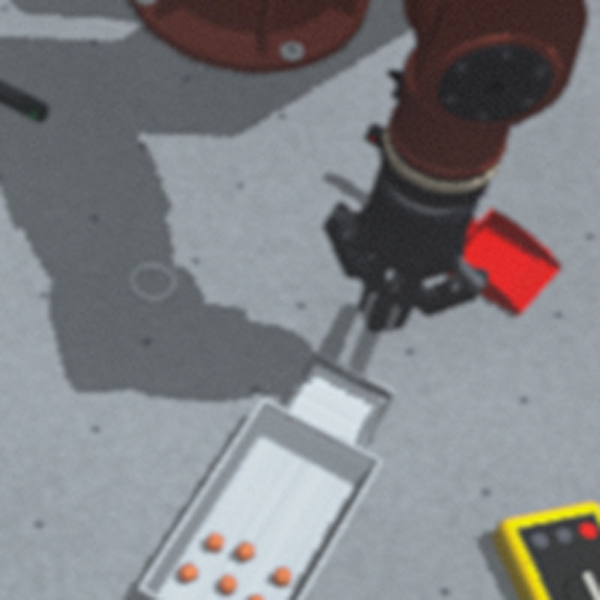

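>>> jog_arm --pt "0 0 -0.04 0 -1" --pt "-0.1 0 -0.08 0 -1" --pt "-0.37 0 -0.08 0 -1" --pt "-0.37 0.036 0.2 0 -1" --pt "-0.37 0.036 0.5 0 -1" --pt "-0.37 0.036 0.56 0 -1" --pt "-0.3 0.036 0.56 0 -1" --pt "-0.1 0.036 0.56 0 -1" --pt "-0.04 0.036 0.56 0 -1" --pt "-0.04 0.036 0.56 0 -1" --force 80

```text
t: 10.45
tool_pos: [0.4721, 0.2701, 0.0817]
eef_rot: [0.06, 1.579, -0.06]
ft_force: [-0.1, 0.2, -1.7]
finger_gap: 0.0123
```

```bash

python3 -c "
from h import *
tr(); go(.4754,.270,.0735,-4.35); pitch('pics/w7.png')
p,d=snapshot('scene');cv2.imwrite('pics/s7.png',cv2.resize(p[200:400,320:520],None,fx=3,fy=3,interpolation=cv2.INTER_CUBIC))"
```

```text
t 10.45 tray-frame TCP mm -108.2 4.8 z 81.7 F [-0.1  0.2 -1.7]
t 10.45 tcp [0.4721 0.2701 0.0817] yaw -4.38 F [-0.1  0.2 -1.7] gap 0.0123
norm [0.054 0.001 0.023] turn -0.0002
pitch deg 12.69 top at grip x -24.8 n 4012 tail z -76.5
```

View pics/s7.png

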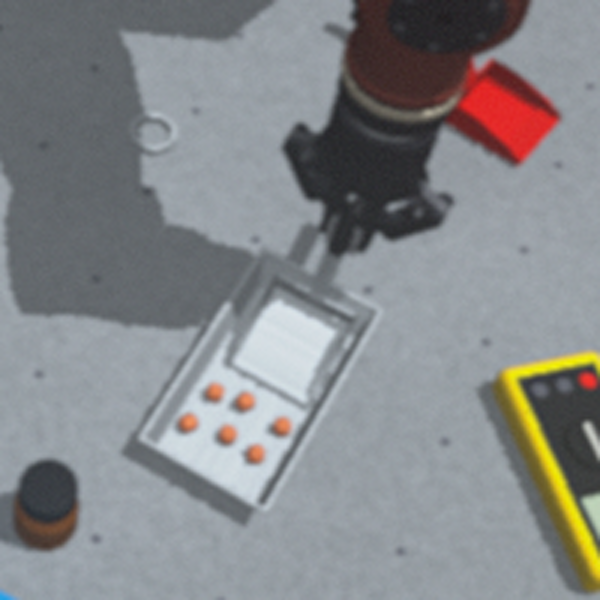

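>>> jog_arm --pt "0.03 0 0 0 -1" --pt "0.05 0 0 0 -1" --pt "0.05 0 0 0 -1"

```text
t: 10.92
tool_pos: [0.4735, 0.2706, 0.0755]
eef_rot: [0.061, 1.576, -0.059]
ft_force: [-0.1, 1.1, 3.0]
finger_gap: 0.0125
```

```bash

python3 -c "
from h import *
tr(); pitch()"
```

```text
t 10.93 tray-frame TCP mm -106.8 5.4 z 75.5 F [-0.1  1.1  3. ]
pitch deg 12.25 top at grip x -24.8 n 3996 tail z -76.5
```

>>> jog_arm --pt "0.008 0 0.05 0 -1" --pt "0.008 0 0.1 0 -1" --pt "0.008 0 0.14 0 -1" --pt "0.008 -0.01 0.165 0 -1" --pt "0.008 -0.03 0.175 0 -1" --pt "0.008 -0.05 0.185 0 -1" --pt "0.008 -0.065 0.195 0 -1" --pt "0.008 -0.065 0.23 0 -1" --pt "0.008 -0.065 0.27 0 -1" --pt "0.008 -0.063 0.31 0 -1" --pt "0.008 -0.06 0.35 0 -1" --pt "0.008 -0.06 0.38 0 -1"

```text
t: 12.48
tool_pos: [0.5293, 0.2575, 0.0747]
eef_rot: [0.061, 1.577, -0.059]
ft_force: [-7.0, 1.8, 11.6]
finger_gap: 0.0123
```

```bash

python3 -c "
from h import *
tr(); pitch('pics/w8.png')
for n,a in (('scene',(200,400,320,520)),('top',(170,290,160,280))):
  p,d=snapshot(n);cv2.imwrite(f'pics/{n}8.png',cv2.resize(p[a[0]:a[1],a[2]:a[3]],(600,600),interpolation=cv2.INTER_CUBIC))"
```

```text
t 12.47 tray-frame TCP mm -50.1 -3.4 z 74.7 F [-7.   1.8 11.6]
pitch deg 11.91 top at grip x -24.7 n 3973 tail z -76.5
```

View pics/scene8.png

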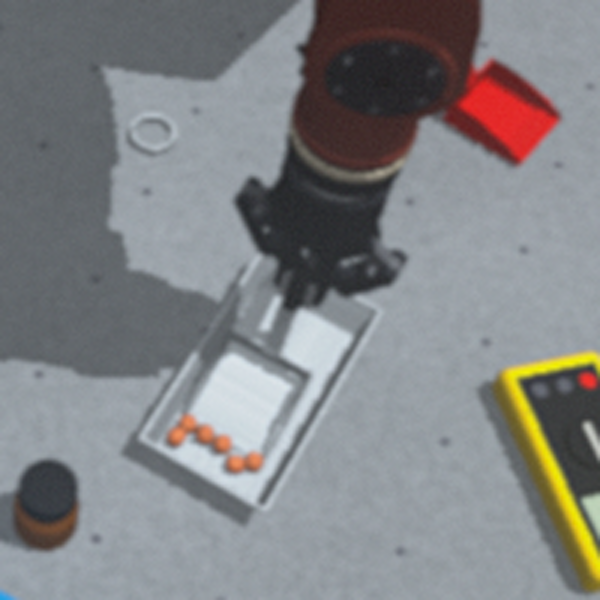

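View pics/top8.png

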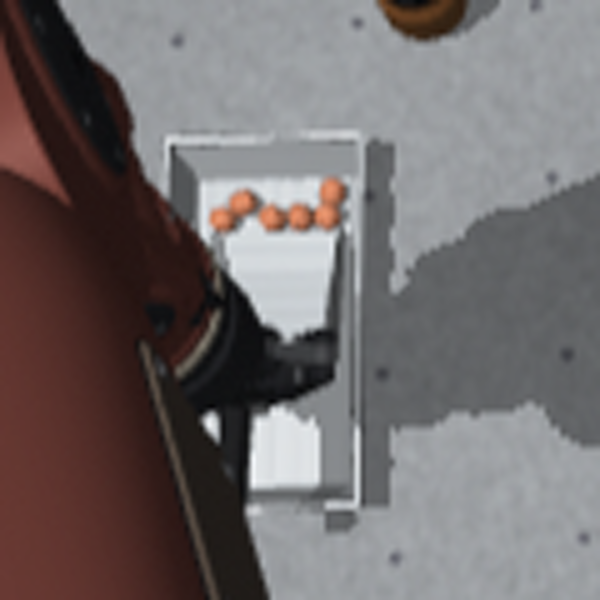

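>>> jog_arm --pt "0 0 -0.04 0 -1" --pt "0 0.02 -0.06 0 -1" --pt "0 0.05 -0.06 0 -1" --pt "0 0.068 -0.06 0 -1" --pt "0 0.068 -0.03 0 -1" --pt "0.003 0.068 0.01 0 -1" --pt "0.003 0.068 0.05 0 -1" --pt "0.003 0.068 0.09 0 -1" --pt "0.003 0.068 0.12 0 -1" --pt "0.003 0.068 0.14 0 -1"

```text
t: 13.88
tool_pos: [0.5504, 0.267, 0.0747]
eef_rot: [0.062, 1.578, -0.057]
ft_force: [-9.9, 1.1, 14.2]
finger_gap: 0.0123
```

```bash
cat > look.py <<'E'
import sys
from h import *
k=sys.argv[1]
tr(); pitch()
I=[]
for n,a in (('scene',(250,350,350,450)),('top',(190,250,180,240))):
  p,d=snapshot(n);I.append(cv2.resize(p[a[0]:a[1],a[2]:a[3]],(400,400),interpolation=cv2.INTER_CUBIC))
cv2.imwrite(f'pics/l{k}.png',np.hstack(I))
E
python3 look.py 9
```

```text
t 13.88 tray-frame TCP mm -29.8 7.6 z 74.7 F [-9.9  1.1 14.2]
pitch deg 11.66 top at grip x -24.7 n 3952 tail z -76.5
```

View pics/l9.png

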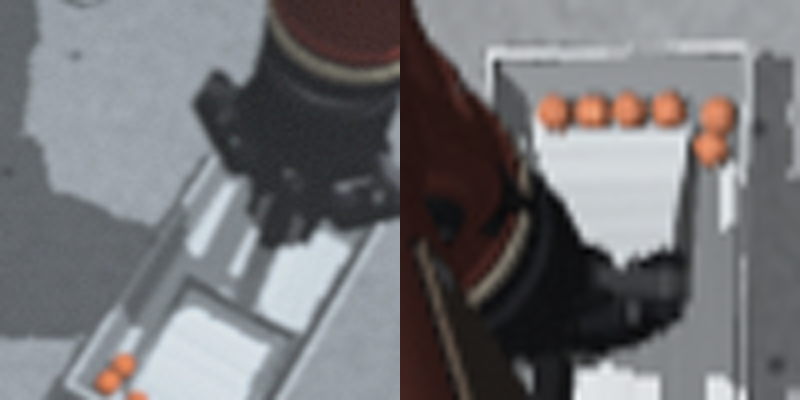

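>>> jog_arm --pt "0.003 0 0.02 0 -1" --pt "0.003 0 0.04 0 -1" --pt "0.003 0 0.06 0 -1" --pt "0.003 0 0.08 0 -1" --pt "0.003 0 0.09 0 -1"

```text
t: 14.65
tool_pos: [0.5607, 0.2666, 0.0746]
eef_rot: [0.061, 1.584, -0.055]
ft_force: [-20.7, -0.1, 22.4]
finger_gap: 0.0124
```

```bash
python3 look.py 10
```

```text
t 14.65 tray-frame TCP mm -19.5 8.0 z 74.6 F [-20.7  -0.1  22.4]
pitch deg 11.51 top at grip x -24.7 n 3950 tail z -76.5
```

View pics/l10.png

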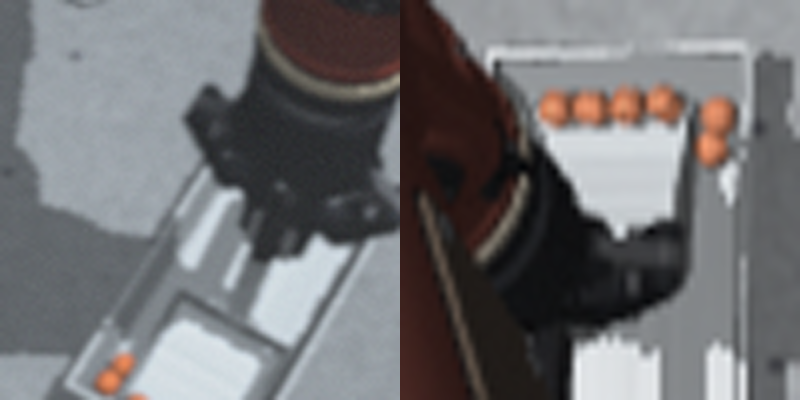

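>>> jog_arm --pt "0.03 -0.005 -0.02 0 -1" --pt "0.06 -0.01 -0.042 0 -1" --pt "0.085 -0.01 -0.063 0 -1" --pt "0.115 -0.01 -0.088 0 -1" --pt "0.144 -0.01 -0.112 0 -1" --pt "0.165 -0.01 -0.12 0 -1" --pt "0.182 -0.01 -0.13 0 -1" --pt "0.186 -0.01 -0.13 0 -1" --force 40

```text
t: 15.8
tool_pos: [0.5395, 0.268, 0.0497]
eef_rot: [0.062, 1.585, -0.052]
ft_force: [-18.2, -1.6, 43.2]
finger_gap: 0.0126
```

```bash
python3 look.py 11
```

```text
t 15.80 tray-frame TCP mm -40.9 7.9 z 49.7 F [-18.2  -1.6  43.2]
pitch deg -4.47 top at grip x -26.2 n 3590 tail z -76.5
```

View pics/l11.png

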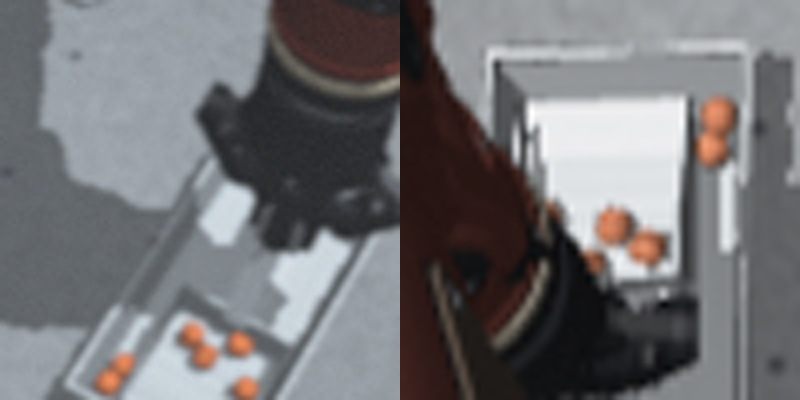

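>>> jog_arm --pt "0 0 0 0 -1" --pt "0 0 0 0 -1" --pt "-0.04 -0.005 -0.01 0 -1" --pt "-0.1 -0.01 -0.01 0 -1" --pt "-0.18 -0.01 -0.01 0 -1" --pt "-0.28 -0.01 -0.01 0 -1" --pt "-0.4 -0.01 -0.01 0 -1" --pt "-0.53 -0.01 -0.01 0 -1" --pt "-0.66 -0.01 -0.01 0 -1" --pt "-0.76 -0.01 -0.01 0 -1" --pt "-0.8 -0.01 -0.01 0 -1" --pt "-0.8 -0.01 -0.01 0 -1" --force 90

```text
t: 17.45
tool_pos: [0.5397, 0.2659, 0.17]
eef_rot: [0.062, 1.584, -0.052]
ft_force: [-0.3, -0.6, -1.7]
finger_gap: 0.0125
```

```bash
python3 look.py 12; python3 - <<'E'
from h import *
K,W=cam("scene"); p,d=snapshot("scene"); cv2.imwrite("pics/s12.png",p); C=cloud(d,K,W); X,Y,Z=C[...,0],C[...,1],C[...,2]
p2,d2=snapshot("top"); K2,W2=cam("top"); cv2.imwrite("pics/t12.png",p2); C2=cloud(d2,K2,W2)
for nm,Q,pp in (("scene",C,p),("top",C2,p2)):
    m=(Q[...,0]>.5)&(Q[...,0]<.75)&(Q[...,1]>-.36)&(Q[...,1]<-.18)&(Q[...,2]>.110)&(Q[...,2]<.145)
    P=Q[m]; print(nm,len(P),P.mean(0).round(4),P.min(0).round(3),P.max(0).round(3))
    if len(P)>5: print(cv2.minEnclosingCircle((P[:,:2]*1000).astype(np.float32)))
for cn,KK,WW in (("top",K2,W2),("scene",K,W)):
    for t,z in (("crucible_mouth",.132),("crucible",.092)):
        for f in landmark_of(t,cn)[:2]: print(cn,t,round(f["confidence"],2),np.round(f["location"],1),onplane(f["location"],z,KK,WW).round(4))
E
```

```text
t 17.45 tray-frame TCP mm -40.4 5.7 z 170.0 F [-0.3 -0.6 -1.7]
pitch deg -2.96 top at grip x -26.0 n 3635 tail z -76.5
scene 356 [ 0.6322 -0.2805  0.1252] [ 0.591 -0.36   0.11 ] [ 0.75  -0.24   0.139]
((674.4104614257812, -304.7542724609375), 91.79217529296875)
top 347 [ 0.661  -0.2968  0.1264] [ 0.59 -0.36  0.11] [ 0.75  -0.242  0.138]
((671.056396484375, -306.3365478515625), 93.06907653808594)
top crucible_mouth 0.97 [415.3 185.4] [ 0.6231 -0.2722  0.132 ]
top crucible_mouth 0.71 [225.4 206.2] [0.6202 0.1977 0.132 ]
top crucible 0.78 [413.7 195.4] [ 0.6094 -0.2742  0.092 ]
scene crucible_mouth 0.68 [203.5 220.8] [ 0.6199 -0.2717  0.132 ]
scene crucible 0.93 [209.4 228.5] [ 0.6092 -0.2694  0.092 ]
scene crucible 0.4 [407.3 329.9] [0.6297 0.2661 0.092 ]
```

View pics/s12.png

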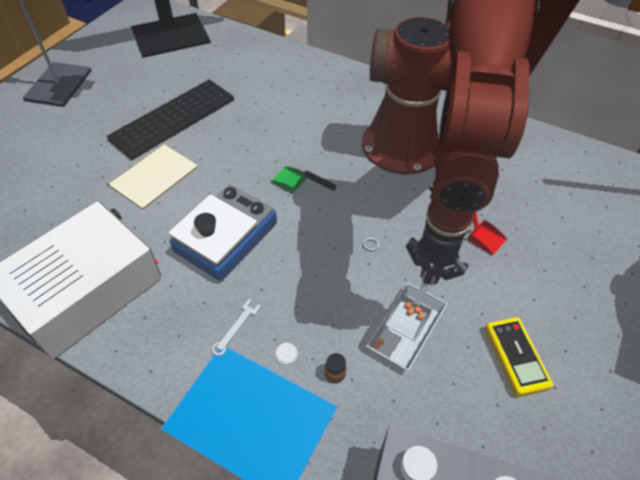

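View pics/t12.png

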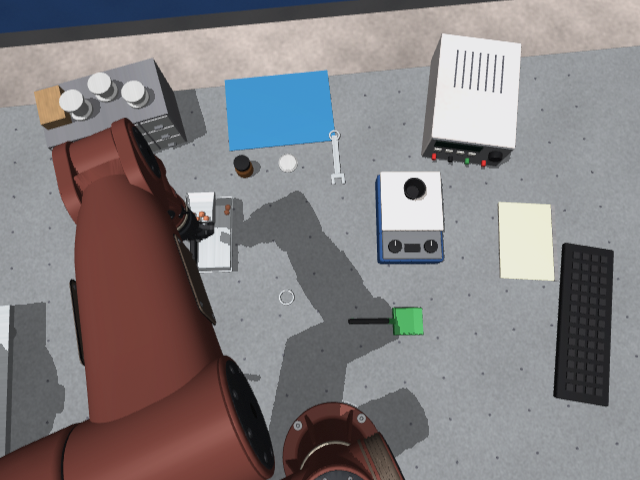

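>>> jog_arm --pt "-0.05 0 0 0 -1" --pt "-0.13 -0.03 0 0 -1" --pt "-0.22 -0.09 0.01 0 -1" --pt "-0.31 -0.18 0.02 0.005 -1" --pt "-0.38 -0.29 0.03 0.01 -1" --pt "-0.42 -0.42 0.04 0.016 -1" --pt "-0.43 -0.56 0.05 0.022 -1" --pt "-0.43 -0.7 0.06 0.028 -1" --pt "-0.43 -0.84 0.07 0.034 -1" --pt "-0.43 -0.97 0.07 0.04 -1"

```text
t: 19.15
tool_pos: [0.5403, 0.118, 0.2329]
eef_rot: [0.161, 1.581, -0.153]
ft_force: [-0.1, -0.0, -1.7]
finger_gap: 0.0118
```

```bash
python3 -c "
from h import *
go(.545,-.238,.233,-23.6); pitch()"
```

```text
t 19.15 tcp [0.5403 0.118  0.2329] yaw -11.43 F [-0.1 -0.  -1.7] gap 0.0118
norm [-0.017 -2.32   0.501] turn 0.0676
pitch deg -2.96 top at grip x -26.0 n 3646 tail z -76.6
```

>>> jog_arm --pt "0 -0.04 0.01 0 -1" --pt "0 -0.12 0.03 0.004 -1" --pt "0 -0.23 0.05 0.008 -1" --pt "0 -0.36 0.08 0.012 -1" --pt "0 -0.5 0.11 0.017 -1" --pt "0 -0.64 0.14 0.022 -1" --pt "0 -0.78 0.17 0.027 -1" --pt "0 -0.9 0.2 0.032 -1" --pt "0 -1 0.22 0.036 -1" --pt "0 -1 0.22 0.036 -1"

```text
t: 20.45
tool_pos: [0.5424, -0.0385, 0.232]
eef_rot: [0.251, 1.572, -0.247]
ft_force: [-0.8, 0.6, -1.1]
finger_gap: 0.0125
```

```bash
python3 -c "
from h import *
go(.545,-.238,.233,-23.6); pitch()"
```

```text
t 20.45 tcp [ 0.5424 -0.0385  0.232 ] yaw -18.12 F [-0.8  0.6 -1.1] gap 0.0125
norm [-0.014 -1.259  0.43 ] turn 0.0304
pitch deg -2.98 top at grip x -26.0 n 3619 tail z -76.6
```

>>> jog_arm --pt "-0.01 -0.04 0.01 0 -1" --pt "-0.014 -0.12 0.03 0.003 -1" --pt "-0.014 -0.22 0.06 0.006 -1" --pt "-0.014 -0.34 0.1 0.01 -1" --pt "-0.014 -0.46 0.14 0.014 -1" --pt "-0.014 -0.58 0.18 0.018 -1" --pt "-0.014 -0.7 0.22 0.022 -1" --pt "-0.014 -0.8 0.26 0.026 -1" --pt "-0.014 -0.87 0.28 0.03 -1" --pt "-0.014 -0.9 0.3 0.03 -1" --pt "-0.014 -0.9 0.3 0.03 -1"

```text
t: 21.88
tool_pos: [0.5434, -0.1801, 0.2332]
eef_rot: [0.324, 1.563, -0.32]
ft_force: [0.5, 0.4, -1.8]
finger_gap: 0.0122
```

```bash
python3 -c "
from h import *
go(.545,-.238,.233,-23.6); pitch()"
```

```text
t 21.88 tcp [ 0.5434 -0.1801  0.2332] yaw -23.47 F [ 0.5  0.4 -1.8] gap 0.0122
norm [-0.001 -0.35   0.164] turn 0.0007
pitch deg -2.88 top at grip x -26.0 n 3627 tail z -76.7
```

>>> jog_arm --pt "0 -0.04 0.02 0 -1" --pt "0 -0.11 0.05 0 -1" --pt "0 -0.19 0.09 0 -1" --pt "0 -0.27 0.13 0 -1" --pt "0 -0.33 0.155 0 -1" --pt "0 -0.35 0.164 0 -1" --pt "0 -0.35 0.164 0 -1" --pt "0 -0.35 0.164 0 -1"

```text
t: 22.92
tool_pos: [0.545, -0.2373, 0.233]
eef_rot: [0.324, 1.563, -0.319]
ft_force: [-0.2, -0.0, -1.9]
finger_gap: 0.012
```

```bash
python3 - <<'E'
from h import *
go(.545,-.238,.233,-23.6); pitch("pics/w20.png")
I=[]
for n,a in (('scene',(150,300,130,280)),('top',(150,270,340,460))):
  K,W=cam(n); p,d=snapshot(n); cv2.imwrite(f"pics/{n}20.png",p); I.append(cv2.resize(p[a[0]:a[1],a[2]:a[3]],(400,400),interpolation=cv2.INTER_CUBIC))
  C=cloud(d,K,W); X,Y,Z=C[...,0],C[...,1],C[...,2]
  m=(X>.54)&(X<.72)&(Y>-.36)&(Y<-.18)&(Z>.16)&(Z<.215)
  P=C[m]; print(n,len(P),cv2.minAreaRect((P[:,:2]*1000).astype(np.float32)),P[:,2].min(),P[:,2].max())
  hsv=cv2.cvtColor(p,cv2.COLOR_BGR2HSV); m2=((hsv[...,1]>110)&(hsv[...,0]<15)&m).astype(np.uint8)
  k,l,st,c=cv2.connectedComponentsWithStats(m2); print([(c[i].round(1).tolist(),int(st[i,4]),onplane(c[i],.192,K,W).round(3).tolist()) for i in range(1,k) if st[i,4]>3])
cv2.imwrite("pics/l20.png",np.hstack(I))
E
```

```text
t 22.93 tcp [ 0.545  -0.2373  0.233 ] yaw -23.44 F [-0.2 -0.  -1.9] gap 0.012
norm [-0.    -0.004  0.002] turn 0.0009
pitch deg -2.89 top at grip x -25.9 n 3612 tail z -76.7
scene 1060 ((622.0462646484375, -271.46246337890625), (77.62281036376953, 84.46883392333984), 67.50121307373047) 0.1834045986294448 0.21486190654785486
[([206.5, 199.6], 92, [0.6, -0.266, 0.192])]
top 27 ((655.2809448242188, -248.7609100341797), (7.360133171081543, 32.39781188964844), 56.70680618286133) 0.1890921026537613 0.21034533788334642
[]
```

View pics/l20.png

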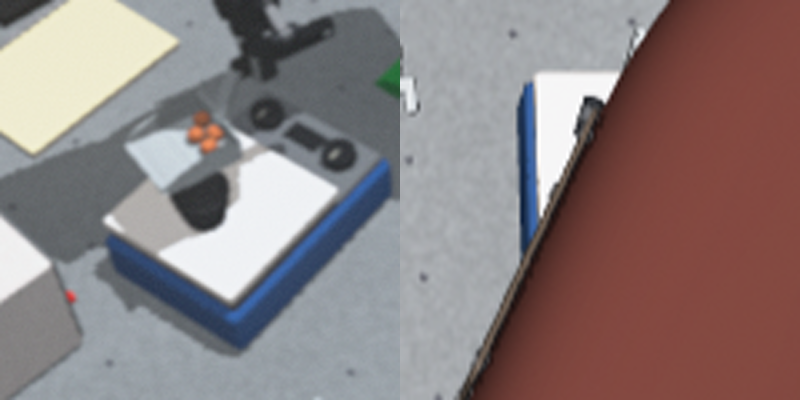

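View pics/top20.png

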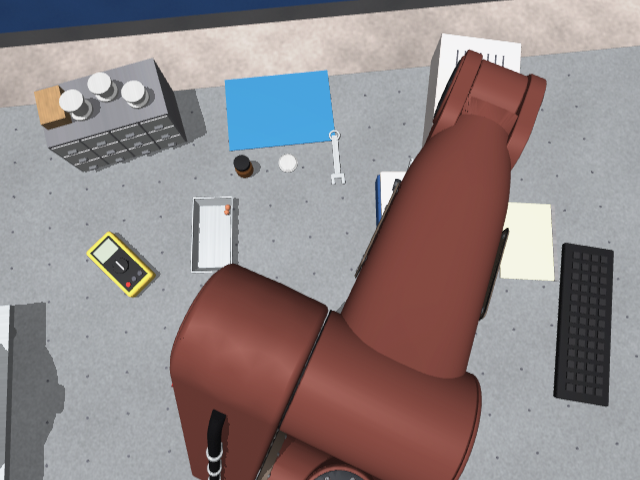

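```bash
python3 - <<'E'
import cv2,numpy as np
a=cv2.imread("pics/scene20.png")[270:380,350:460]; b=cv2.imread("pics/top20.png")[185:285,180:280]
cv2.imwrite("pics/l21.png",np.hstack([cv2.resize(x,(400,400),interpolation=cv2.INTER_CUBIC) for x in (a,b)]))
E
```

```text
(no output)
```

View pics/l21.png

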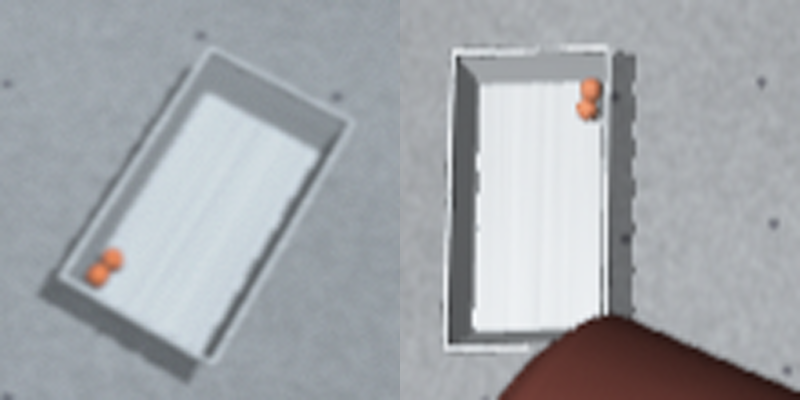

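The two leftover slugs are in the tray's far right corner. The pan is level over the crucible and holds four slugs, so I'm handing in.

```bash
python3 -c "
from h import *
s=r.get_state(); print(s['t'],s['qvel'].round(3),s['ft_force'].round(1))
r.hand_in()"
```

```text
23.075 [-0.001  0.001  0.002 -0.    -0.001 -0.   ] [ 0.5 -0.1 -2.1]
the job is handed in; nothing more can be done
```

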